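# Scoop strap beads into the work dish

### The arm

A 6-joint arm with a two-finger parallel gripper is mounted at the origin on the work surface. World frame = base frame: x ahead of the robot, y to its left, z up, the work surface at z = 0. Lengths are in mm, angles in rad, forces in N, time in s.
With the tool pointing down it reaches from about 350 to 950 mm from the base axis. Payload 17.4 kg.
Tool frame: the origin (TCP) lies between the finger pads; the fingertips stand 11 mm ahead of it and the grasp point (between the pads) lies 8 mm behind it; z points along the fingers, y is the line along which they close (so a half turn about z gives the same grasp; the last joint's range is limited). The gripper opens to 93 mm and grips with 3 to 60 N. Pads are 15 mm wide; open, the fingers measure 128 mm over their backs; the gripper's body (75 mm by 188 mm) begins 65 mm behind the grasp point.
Start: joints at [-1.271, 0.116, 1.442, -0, 1.584, -0.038], TCP at [223.694, -636.862, 229.646] pointing down, gripper open.
Joint ranges: [-2.83, 2.83], [-0.83, 2.19], [0.07, 2.5], [-1.14, 4.28], [0.01, 3], [-2.97, 2.97]. Speed limits (rad/s): [1.89, 1.89, 2.22, 3.14, 3.14, 3.14].

### API

Orientations are given as a rotation vector (axis times angle).
In Python, from cell import observe, snapshot, hand_in gives the robot as it stands. The module is installed in compiled form; this text tells all that it offers.
- The arm moves only by the shell command python3 -m inch 'ROWS'. ROWS is JSON, a list of rows, each an object of numbers: "claw": the opening, from 0 (shut) to 1 (fully open); "tx", "ty", "tz": the shift along the world's x, y, z in m; "rx", "ry", "rz": the turn, a rotation vector about the world's x, y, z in degrees. In form: [{"claw": .., "tx": .., "ty": .., "tz": .., "rx": .., "ry": .., "rz": ..}, ...]. A call has 1 to 20 rows; each row is the pose to reach, as a shift and turn from the pose commanded when the call began; what a row does not reach only later rows make up. A row lasts 1/10 s, in which the tool goes at most 50 mm and 8.59 degrees, less where a joint would pass 70% of its speed; a pose out of reach is approached as far as the arm can. A call with a gripper value outside its range is refused whole. The fingers move at their own pace and stop on an object; the grip force is fixed at half the most. Time passes only in rows, so rows that repeat a pose let the fingers close. It gives the time, the measured TCP pose, the force, the opening and the grip force at its end, in the units of the state.
- observe(): the state, without advancing time (a new reading comes with each control period).
- snapshot(name): name is "scene" or "top"; returns a dict with "pixels" (400x640x3 uint8, red, green, blue), "range_z" (400x640 float32, mm along the optical axis (not along the pixel's ray), 0 where there is no reading), "camera_matrix" (3x3 intrinsics, pixels), "world_from_camera" (4x4, takes a point from camera to world coordinates). Camera axes: x right, y down, z forward; pixel columns grow to the right and rows downward; lengths in mm; the calibration is good to about 2 mm. A picture is of the moment at which its call begins.
- hand_in(): hands the job in; it is judged then, once.
The state is a dict: "clock": time; "qpos": joint angles; "qvel": joint speeds; "effort": joint torques, N m; "position": TCP position; "eef_rot": TCP orientation; "force": force on the tool from outside, world axes, zero at the start; "wrist_torque": the same for the moment, N m; "width": finger opening in mm; "grip_force": force on a finger pad.
Only numpy, scipy, OpenCV 4.12 (cv2) and the standard library are available. Lean on these libraries where they do the work, as an engineer would, in place of code of your own. Each camera call takes 0.05 s, during which the arm holds its last target. There are 200 camera calls.

### The job

Take the scoop from the green mat, scoop up beads from the cork floor of the white tray (feel your way gently over the floor and up to the sloped stop, without ramming them) and tip at least four of them into the blue dish, touching the beads only with the scoop. Then set the empty scoop back upright on the green mat and let go, with every bead in the dish or the tray and the things beyond the tray left alone.

Things in the scene. Friction and masses are not known exactly. Their poses are not given: they have to be found in the camera images.
- scoop: The loose hand scoop, 130 to 210 g: a flat-bottomed steel bowl 76 mm long (x), 84 mm wide (y), bottom plate 2.5 mm, with an upright wooden handle. Origin: centre of the bowl's underside; x points to the open front lip (38 mm ahead of the origin), z up. A back wall 30 mm high at x = -38 mm; side walls 28 mm high over x = -38 to 12 mm, then 16 mm high to x = 26 mm; the foremost 12 mm is bare plate. It starts upright on the green mat.
- scoop_grip (a point): Grip point: centre of the scoop's wooden handle, 67 mm behind and 85 mm above the scoop's origin (axes as the scoop's). The handle is 24 x 20 mm (20 mm across, along the scoop's y; the two flat faces look to +-y) and rises from the bowl's back, leaning 20 degrees backwards (away from the lip) from vertical; its wood runs from 44 mm below to 32 mm above this point along the handle.
- tray: Fixed white stock tray, outside 260 (x) x 110 (y) x 52 mm high, walls 5 mm, open on top. Origin: centre of its underside, on the table. A firm cork liner covers the inside floor, upper face 10 mm above the table. The beads start on the cork (bead centres at x = 10 to 66 mm); the -x half is free. A grey sloped stop closes the bead space on the +x side.
- tray_cork (a point): Centre of the tray's cork floor, on its upper face; axes as the tray's. The firm grey stop, as wide as the tray's inside, rises from the cork towards +x at 55 degrees from level, up to rim height. It is clamped in a different place each time: the foot of its slope is anywhere from x = 77 to 95 mm (not given: feel or look for it).
- scoop_bowl (a point): The middle of the hollow of the scoop's bowl: 15 mm above the scoop's origin.
- dish_in (a point): Fixed blue round open dish, outside diameter 136 mm, 55 mm high, upright wall 4 mm thick, floor 5 mm thick, standing on the table. This point: on its axis, 20 mm above the table.
- mat: Green cutting mat fixed on the table, 230 (x) x 160 (y) x 3 mm. Origin: centre of its underside. The scoop lies on it at the start.
- bead0: One of six loose round resin beads (red, orange or brown, with a dark bore), 26 mm diameter, about 11 g, rolling easily. Origin: its centre.
- bead1: One of six loose round resin beads (red, orange or brown, with a dark bore), 26 mm diameter, about 11 g, rolling easily. Origin: its centre.
- bead2: One of six loose round resin beads (red, orange or brown, with a dark bore), 26 mm diameter, about 11 g, rolling easily. Origin: its centre.
- bead3: One of six loose round resin beads (red, orange or brown, with a dark bore), 26 mm diameter, about 11 g, rolling easily. Origin: its centre.
- bead4: One of six loose round resin beads (red, orange or brown, with a dark bore), 26 mm diameter, about 11 g, rolling easily. Origin: its centre.
- bead5: One of six loose round resin beads (red, orange or brown, with a dark bore), 26 mm diameter, about 11 g, rolling easily. Origin: its centre.
- last_a: Bystander beyond the tray: loose cream shoe last, 200 x 60 x 80 mm high. Origin: centre of its underside. To be left alone.
- last_b: Bystander beyond the tray: loose cream shoe last, 200 x 60 x 80 mm high. Origin: centre of its underside. To be left alone.
- thread: Bystander beyond the tray: loose thread cone, red, 72 mm wide at the foot, 125 mm high. Origin: centre of its underside. To be left alone.
- polish: Bystander beyond the tray: loose polish bottle, amber glass, 48 mm wide, 110 mm high. Origin: centre of its underside. To be left alone.

How it is judged (in metres and radians):
On the way, in this order (a step that is already met when the one before it is completed fails the run):
1. at least two beads lie in the scoop's bowl with the scoop lifted clear above the tray (z of scoop in the frame of tray above 0.06 m and (distance between each of bead0, bead1 and scoop_bowl below 0.05 m or distance between each of bead0, bead2 and scoop_bowl below 0.05 m or distance between each of bead0, bead3 and scoop_bowl below 0.05 m or distance between each of bead0, bead4 and scoop_bowl below 0.05 m or distance between each of bead0, bead5 and scoop_bowl below 0.05 m or distance between each of bead1, bead2 and scoop_bowl below 0.05 m or distance between each of bead1, bead3 and scoop_bowl below 0.05 m or distance between each of bead1, bead4 and scoop_bowl below 0.05 m or distance between each of bead1, bead5 and scoop_bowl below 0.05 m or distance between each of bead2, bead3 and scoop_bowl below 0.05 m or distance between each of bead2, bead4 and scoop_bowl below 0.05 m or distance between each of bead2, bead5 and scoop_bowl below 0.05 m or distance between each of bead3, bead4 and scoop_bowl below 0.05 m or distance between each of bead3, bead5 and scoop_bowl below 0.05 m or distance between each of bead4, bead5 and scoop_bowl below 0.05 m)), for 0.2 s.
2. at least four beads lie in the blue dish ((distance between each of bead0, bead1, bead2, bead3 and dish_in below 0.06 m or distance between each of bead0, bead1, bead2, bead4 and dish_in below 0.06 m or distance between each of bead0, bead1, bead2, bead5 and dish_in below 0.06 m or distance between each of bead0, bead1, bead3, bead4 and dish_in below 0.06 m or distance between each of bead0, bead1, bead3, bead5 and dish_in below 0.06 m or distance between each of bead0, bead1, bead4, bead5 and dish_in below 0.06 m or distance between each of bead0, bead2, bead3, bead4 and dish_in below 0.06 m or distance between each of bead0, bead2, bead3, bead5 and dish_in below 0.06 m or distance between each of bead0, bead2, bead4, bead5 and dish_in below 0.06 m or distance between each of bead0, bead3, bead4, bead5 and dish_in below 0.06 m or distance between each of bead1, bead2, bead3, bead4 and dish_in below 0.06 m or distance between each of bead1, bead2, bead3, bead5 and dish_in below 0.06 m or distance between each of bead1, bead2, bead4, bead5 and dish_in below 0.06 m or distance between each of bead1, bead3, bead4, bead5 and dish_in below 0.06 m or distance between each of bead2, bead3, bead4, bead5 and dish_in below 0.06 m)), for 0.2 s.
At the end, for the whole second after the job is handed in: At least four of the six beads lie in the blue dish, any other in the dish or white tray, all at rest; the scoop stands upright (within 7 degrees) and at rest on the green mat, its bowl centre over the mat (within 115 mm along and 80 mm across of its centre) ((distance between each of bead0, bead1, bead2, bead3 and dish_in below 0.06 m or distance between each of bead0, bead1, bead2, bead4 and dish_in below 0.06 m or distance between each of bead0, bead1, bead2, bead5 and dish_in below 0.06 m or distance between each of bead0, bead1, bead3, bead4 and dish_in below 0.06 m or distance between each of bead0, bead1, bead3, bead5 and dish_in below 0.06 m or distance between each of bead0, bead1, bead4, bead5 and dish_in below 0.06 m or distance between each of bead0, bead2, bead3, bead4 and dish_in below 0.06 m or distance between each of bead0, bead2, bead3, bead5 and dish_in below 0.06 m or distance between each of bead0, bead2, bead4, bead5 and dish_in below 0.06 m or distance between each of bead0, bead3, bead4, bead5 and dish_in below 0.06 m or distance between each of bead1, bead2, bead3, bead4 and dish_in below 0.06 m or distance between each of bead1, bead2, bead3, bead5 and dish_in below 0.06 m or distance between each of bead1, bead2, bead4, bead5 and dish_in below 0.06 m or distance between each of bead1, bead3, bead4, bead5 and dish_in below 0.06 m or distance between each of bead2, bead3, bead4, bead5 and dish_in below 0.06 m) and (distance between bead0 and dish_in below 0.06 m or (x of bead0 in the frame of tray between -0.125 and 0.125 m and y of bead0 in the frame of tray between -0.05 and 0.05 m and z of bead0 in the frame of tray between 0.008 and 0.06 m)) and (distance between bead1 and dish_in below 0.06 m or (x of bead1 in the frame of tray between -0.125 and 0.125 m and y of bead1 in the frame of tray between -0.05 and 0.05 m and z of bead1 in the frame of tray between 0.008 and 0.06 m)) and (distance between bead2 and dish_in below 0.06 m or (x of bead2 in the frame of tray between -0.125 and 0.125 m and y of bead2 in the frame of tray between -0.05 and 0.05 m and z of bead2 in the frame of tray between 0.008 and 0.06 m)) and (distance between bead3 and dish_in below 0.06 m or (x of bead3 in the frame of tray between -0.125 and 0.125 m and y of bead3 in the frame of tray between -0.05 and 0.05 m and z of bead3 in the frame of tray between 0.008 and 0.06 m)) and (distance between bead4 and dish_in below 0.06 m or (x of bead4 in the frame of tray between -0.125 and 0.125 m and y of bead4 in the frame of tray between -0.05 and 0.05 m and z of bead4 in the frame of tray between 0.008 and 0.06 m)) and (distance between bead5 and dish_in below 0.06 m or (x of bead5 in the frame of tray between -0.125 and 0.125 m and y of bead5 in the frame of tray between -0.05 and 0.05 m and z of bead5 in the frame of tray between 0.008 and 0.06 m)) and linear speed of each of bead0, bead1, bead2, bead3, bead4, bead5 below 0.03 m/s and x of scoop in the frame of mat between -0.115 and 0.115 m and y of scoop in the frame of mat between -0.08 and 0.08 m and z of scoop in the frame of mat between -0.002 and 0.008 m and angle between scoop's own z axis and vertical below 0.12 rad and linear speed of scoop below 0.02 m/s); the robot touches nothing.
It fails at once if a bead is touched by the fingers (contact force between the fingers and bead0 above 0.3 N or contact force between the fingers and bead1 above 0.3 N or contact force between the fingers and bead2 above 0.3 N or contact force between the fingers and bead3 above 0.3 N or contact force between the fingers and bead4 above 0.3 N or contact force between the fingers and bead5 above 0.3 N).
It fails at once if the tray is rammed: the scoop presses on the tray or its stop with more than 80 N (contact force between scoop and tray above 80 N).
It fails at once if a bystander is moved by more than 30 mm (distance of any of last_a, last_b, thread, polish from where it was at the start of the episode above 0.03 m).
It also fails if it takes over 58 s, if anything falls off the work surface, if the arm or the gripper's body presses on something with over 40 N, if the wrist force passes 120 N, or if a joint passes its speed limit or range.

## Working session

There is one attempt and no reset: what is moved stays moved. The work goes in short steps, Python scripts to look and compute and a shell command to move; the robot and the scene stay as the last step left them, time stands still between calls to the robot, and variables do not carry over. Pictures are saved under pics/ and viewed, at most 10 in all, crops included, and the job is handed in when it is done.

```bash
mkdir -p pics; cat > h.py <<'E'
import numpy as np, cv2
from cell import observe, snapshot
def cloud(s):
    K=s["camera_matrix"];T=s["world_from_camera"];z=s["range_z"].astype(float)
    v,u=np.mgrid[0:z.shape[0],0:z.shape[1]]
    P=np.stack([(u-K[0,2])/K[0,0]*z,(v-K[1,2])/K[1,1]*z,z,np.ones_like(z)],-1)@np.array(T).T
    P[z==0]=np.nan
    return P[...,:3]
def save(s,n,crop=None,f=1):
    im=s["pixels"][...,::-1]
    if crop: im=im[crop[1]:crop[3],crop[0]:crop[2]]
    cv2.imwrite("pics/"+n,cv2.resize(im,None,fx=f,fy=f,interpolation=cv2.INTER_CUBIC))
E
python3 - <<'E'
from h import *
a=snapshot("scene");b=snapshot("top")
im=np.vstack([a["pixels"],b["pixels"]])[...,::-1]
cv2.imwrite("pics/a.png",cv2.resize(im,(480,600),interpolation=cv2.INTER_AREA))
save(b,"top.png",None,1.25)
np.savez("t0.npz",top=cloud(b),tpix=b["pixels"],sc=cloud(a),spix=a["pixels"])
print(b["world_from_camera"],b["camera_matrix"]);print(observe())
E
```

```text
[[ 8.24457469e-03 -9.81729712e-01  1.90102077e-01  3.62384244e+02]
 [-9.99834241e-01 -1.11793259e-02 -1.43705337e-02 -1.19753000e+00]
 [ 1.62331930e-02 -1.89952087e-01 -9.81659151e-01  1.25096979e+03]
 [ 0.00000000e+00  0.00000000e+00  0.00000000e+00  1.00000000e+00]] [[482.13999865   0.         317.17004279]
 [  0.         482.13999865 206.63235648]
 [  0.           0.           1.        ]]
{'clock': 0.1, 'qpos': array([-1.27080250e+00,  1.16455527e-01,  1.44214641e+00, -7.64439624e-06,
        1.58399712e+00, -3.78163337e-02]), 'qvel': array([ 1.77360271e-03, -1.14364292e-04, -3.47540701e-03,  2.70382731e-05,
       -1.20473959e-03,  2.07443299e-04]), 'effort': array([ 3.29578223e-03, -7.22889018e+01, -6.23862863e+01,  7.81867141e-02,
        2.27877090e-02, -6.55371787e-05]), 'position': array([ 223.64407712, -636.71361964,  228.99951451]), 'eef_rot': array([-3.09590340e+00, -5.27943783e-01,  2.18472974e-04]), 'force': array([-0.087277  , -0.22695848,  0.05467057]), 'wrist_torque': array([0.01820909, 0.03444156, 0.00449471]), 'grip_force': 0.0, 'width': 92.84635036286261}
```

View pics/top.png

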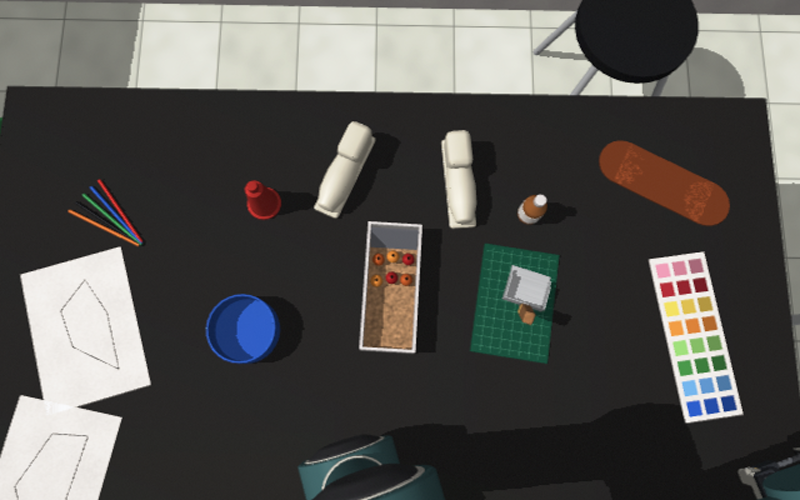

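View pics/a.png

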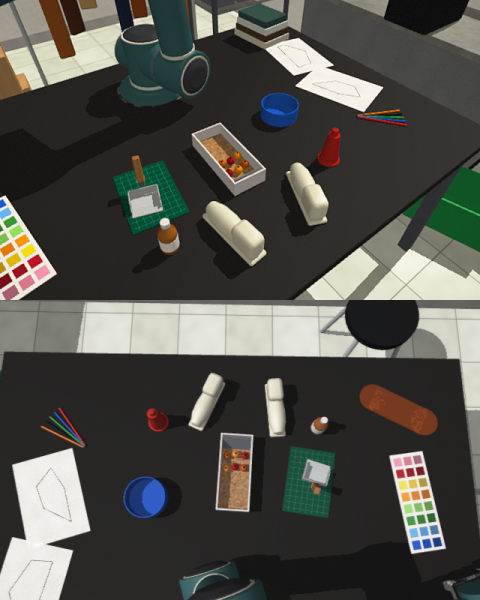

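Top view: tray around (390,287), dish around (242,328), scoop bowl around (527,287) with handle at (527,314), mat around (515,303). Beads are at (378–410, 256–280) in the 1.25× picture. The stop is the grey area at the top of the tray, and the bystanders lie beyond it.

```bash
python3 - <<'E'
from h import *
d=np.load("t0.npz");P=d["top"];im=d["tpix"]
hsv=cv2.cvtColor(im,cv2.COLOR_RGB2HSV);H,S,V=[hsv[...,i].astype(int) for i in range(3)]
X,Y,Z=P[...,0],P[...,1],P[...,2]
def rect(m,n):
    p=P[m][:,:2].astype(np.float32);r=cv2.minAreaRect(p);print(n,m.sum(),r,"z",np.nanmedian(P[m][:,2]));return r
v,u=np.mgrid[0:400,0:640]
box=lambda a,b,c,e:(u>a/1.25)&(u<c/1.25)&(v>b/1.25)&(v<e/1.25)
ok=~np.isnan(Z)
rect(box(465,235,565,370)&(H>60)&(H<95)&(S>80)&(Z<8)&ok,"mat")
m=box(350,210,430,360)&(Z>48)&(Z<57)&(S<60)&ok
rect(m,"tray rim")
m=box(195,280,290,375)&(H>100)&(H<130)&(S>80)&(Z>50)&ok
print("dish",cv2.minEnclosingCircle(P[m][:,:2].astype(np.float32)),np.median(Z[m]))
b=box(490,255,570,330)&ok
m=b&(S<50)&(Z>15); rect(m,"scoop walls")
m=b&(S<50)&(Z>3.5); rect(m,"scoop grey")
for lo,hi in((40,60),(60,80),(80,100),(100,125)):
    m=b&(S>60)&(H<30)&(Z>lo)&(Z<hi)
    if m.sum()>3: print("handle",lo,hi,m.sum(),P[m].mean(0))
m=b&(S<50)&(Z>22)
print("walls by z>22 pts"); rect(m,"w22")
# scene view
Q=d["sc"];hs=cv2.cvtColor(d["spix"],cv2.COLOR_RGB2HSV);h2,s2=hs[...,0].astype(int),hs[...,1].astype(int)
R=(Q[...,0]>330)&(Q[...,0]<620)&(Q[...,1]>-360)&(Q[...,1]<-130)
for lo,hi in((45,60),(60,80),(80,100),(100,125)):
    m=R&(Q[...,2]>lo)&(Q[...,2]<hi)&(s2>60)&(h2<30)
    if m.sum()>3: print("handle2",lo,hi,m.sum(),np.median(Q[m],0),np.ptp(Q[m],0))
m=R&(Q[...,2]>15)&(Q[...,2]<36)&(s2<50); print("bowl2",cv2.minAreaRect(Q[m][:,:2].astype(np.float32)))
E
```

```text
mat 4216 ((514.9373779296875, -268.4327392578125), (164.55165100097656, 232.22964477539062), 81.43324279785156) z 2.522918171285596
tray rim 649 ((540.1177978515625, -8.55245590209961), (110.10557556152344, 260.4971008300781), 87.03309631347656) z 51.54766228992912
dish ((451.2542419433594, 286.9366760253906), 68.50467681884766) 54.49497961488146
scoop walls 142 ((536.16796875, -289.2829284667969), (84.89759826660156, 68.80521392822266), 71.8357162475586) z 28.00553657843932
scoop grey 789 ((538.9674072265625, -311.419921875), (138.90823364257812, 154.1527099609375), 87.07634735107422) z 6.809386178834075
handle 40 60 9 [ 495.36034932 -265.40398656   54.72876081]
handle 60 80 25 [ 494.44182209 -269.04336403   70.72731957]
handle 80 100 18 [ 488.40445722 -267.17407042   89.09276624]
handle 100 125 99 [ 474.94966535 -267.69462087  114.89005159]
walls by z>22 pts
w22 98 ((528.7127685546875, -287.2327575683594), (85.43648529052734, 53.28677749633789), 73.19818115234375) z 30.879669147128425
handle2 45 60 35 [ 500.98983756 -278.30275708   56.36381692] [13.54324178 19.01751154 14.03388393]
handle2 60 80 91 [ 497.10312598 -276.62043785   69.88278963] [16.1007774  21.13128985 19.52764911]
handle2 80 100 98 [ 489.89872663 -273.67774447   90.43341503] [22.65021695 24.74570786 19.82270881]
handle2 100 125 146 [ 481.08641863 -271.20462363  115.19689273] [27.61489913 24.70401454 23.80198374]
bowl2 ((531.5126342773438, -287.9917907714844), (84.77721405029297, 72.76887512207031), 74.2644271850586)
```

```bash
cat >> h.py <<'E'
from scipy.spatial.transform import Rotation as Ro
def tgt(pos,yaw,tilt):
    """TCP pose: tool x at yaw, tilt = turn about tool-frame lateral axis (+ = nose down); prints delta. pos mm = TCP"""
    o=observe();R0=Ro.from_rotvec(o["eef_rot"])
    base=Ro.from_euler('z',yaw,degrees=True)*Ro.from_euler('y',tilt,degrees=True)*Ro.from_euler('x',180,degrees=True)
    d=(base*R0.inv()).as_rotvec(degrees=True)
    print("t[m]",np.round((np.array(pos)-o["position"])/1000,4),"r[deg]",np.round(d,1),"z_t",np.round(base.apply([0,0,1]),3))
def state():
    o=observe();R=Ro.from_rotvec(o["eef_rot"]);x=R.apply([1,0,0]);z=R.apply([0,0,1])
    print("t",round(o["clock"],2),"p",o["position"].round(1),"yaw",round(np.degrees(np.arctan2(x[1],x[0])),1),"tilt",round(-np.degrees(np.arcsin(x[2])),1),"F",o["force"].round(1),"M",o["wrist_torque"].round(2),"w",round(o["width"],1),"gf",round(o["grip_force"],1),"q",o["qpos"].round(2))
E
python3 - <<'E'
from h import *
yaw,tilt=-16.5,-10
z=(Ro.from_euler('z',yaw,degrees=True)*Ro.from_euler('y',tilt,degrees=True)).apply([0,0,-1])
G=np.array([477,-272,88.])+[-1,0,4]
tgt(G+8*z-85*z,yaw,tilt)
print("then down",85*z)
E
```

```text
t[m] [ 0.2395  0.3685 -0.0612] r[deg] [  0.2 -10.2 -35.8] z_t [ 0.166 -0.049 -0.985]
then down [ 14.15227047  -4.1920935  -83.70865901]
```

```bash
python3 -m inch '[{"claw":1,"tx":0.05,"ty":0.07,"tz":0,"rx":0,"ry":-2,"rz":-7},{"claw":1,"tx":0.07,"ty":0.11,"tz":0,"rx":0,"ry":-4,"rz":-14},{"claw":1,"tx":0.1,"ty":0.15,"tz":0,"rx":0,"ry":-6,"rz":-21},{"claw":1,"tx":0.125,"ty":0.19,"tz":0,"rx":0.2,"ry":-8,"rz":-28},{"claw":1,"tx":0.15,"ty":0.23,"tz":0,"rx":0.2,"ry":-10.2,"rz":-35.8},{"claw":1,"tx":0.175,"ty":0.27,"tz":0,"rx":0.2,"ry":-10.2,"rz":-35.8},{"claw":1,"tx":0.2,"ty":0.31,"tz":-0.02,"rx":0.2,"ry":-10.2,"rz":-35.8},{"claw":1,"tx":0.225,"ty":0.345,"tz":-0.04,"rx":0.2,"ry":-10.2,"rz":-35.8},{"claw":1,"tx":0.2395,"ty":0.3685,"tz":-0.061,"rx":0.2,"ry":-10.2,"rz":-35.8},{"claw":1,"tx":0.2395,"ty":0.3685,"tz":-0.061,"rx":0.2,"ry":-10.2,"rz":-35.8},{"claw":1,"tx":0.2395,"ty":0.3685,"tz":-0.061,"rx":0.2,"ry":-10.2,"rz":-35.8}]'
python3 - <<'E'
from h import *
state()
a=snapshot("scene");b=snapshot("top")
c=[a["pixels"][150:350,130:330],b["pixels"][160:310,360:510]]
cv2.imwrite("pics/b.png",np.hstack([cv2.resize(i,(400,400),interpolation=cv2.INTER_CUBIC) for i in c])[...,::-1])
E
```

```text
clock: 1.2
position: [463.3, -267.4, 168.0]
eef_rot: [3.073, -0.443, 0.268]
force: [0.1, 0.5, -0.7]
width: 92.8
grip_force: 0.0
t 1.2 p [ 463.3 -267.4  168. ] yaw -16.4 tilt -10.0 F [ 0.1  0.5 -0.7] M [0.14 0.04 0.04] w 92.8 gf 0.0 q [-0.6  -0.28  1.92  0.05  1.34  1.25]
```

View pics/b.png

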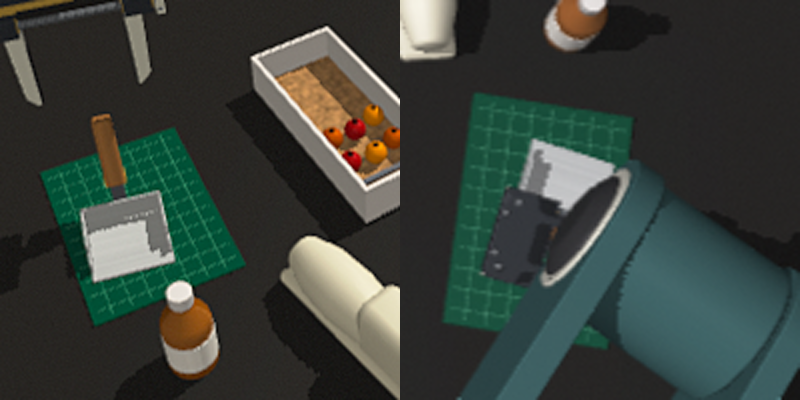

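The left crop shows the handle top at (102,120) between the open fingertips at (35,100) and (142,78). I'll descend along the tool axis and close.

```bash
python3 -m inch '[{"claw":1,"tx":0.005,"ty":-0.0015,"tz":-0.028},{"claw":1,"tx":0.0095,"ty":-0.003,"tz":-0.056},{"claw":1,"tx":0.014,"ty":-0.004,"tz":-0.084},{"claw":1,"tx":0.014,"ty":-0.004,"tz":-0.084},{"claw":1,"tx":0.014,"ty":-0.004,"tz":-0.084},{"claw":0,"tx":0.014,"ty":-0.004,"tz":-0.084},{"claw":0,"tx":0.014,"ty":-0.004,"tz":-0.084},{"claw":0,"tx":0.014,"ty":-0.004,"tz":-0.084},{"claw":0,"tx":0.014,"ty":-0.004,"tz":-0.084},{"claw":0,"tx":0.014,"ty":-0.004,"tz":-0.084},{"claw":0,"tx":0.014,"ty":-0.004,"tz":-0.084},{"claw":0,"tx":0.014,"ty":-0.004,"tz":-0.084}]'
python3 - <<'E'
from h import *
state()
E
```

```text
t 1.3 p [ 463.1 -269.2  169.4] yaw -16.6 tilt -10.1 F [ 0.5 -0.2 -0. ] M [ 0.02  0.15 -0.02] w 92.9 gf 0.0 q [-0.6  -0.28  1.92  0.05  1.34  1.25]validation failed for argument at $[0]...
```

```bash
python3 -m inch '[{"claw":1,"tx":0.005,"ty":-0.0015,"tz":-0.028,"rx":0,"ry":0,"rz":0},{"claw":1,"tx":0.0095,"ty":-0.003,"tz":-0.056,"rx":0,"ry":0,"rz":0},{"claw":1,"tx":0.014,"ty":-0.004,"tz":-0.084,"rx":0,"ry":0,"rz":0},{"claw":1,"tx":0.014,"ty":-0.004,"tz":-0.084,"rx":0,"ry":0,"rz":0},{"claw":0,"tx":0.014,"ty":-0.004,"tz":-0.084,"rx":0,"ry":0,"rz":0},{"claw":0,"tx":0.014,"ty":-0.004,"tz":-0.084,"rx":0,"ry":0,"rz":0},{"claw":0,"tx":0.014,"ty":-0.004,"tz":-0.084,"rx":0,"ry":0,"rz":0},{"claw":0,"tx":0.014,"ty":-0.004,"tz":-0.084,"rx":0,"ry":0,"rz":0},{"claw":0,"tx":0.014,"ty":-0.004,"tz":-0.084,"rx":0,"ry":0,"rz":0},{"claw":0,"tx":0.014,"ty":-0.004,"tz":-0.084,"rx":0,"ry":0,"rz":0}]'
python3 - <<'E'
from h import *
state()
E
```

```text
clock: 2.3
position: [477.3, -272.3, 84.9]
eef_rot: [3.071, -0.446, 0.27]
force: [-0.7, -0.1, -0.2]
width: 49.4
grip_force: 0.0
t 2.3 p [ 477.3 -272.3   84.9] yaw -16.5 tilt -10.1 F [-0.7 -0.1 -0.2] M [0.11 0.08 0.04] w 49.4 gf 0.0 q [-0.59 -0.19  1.99  0.06  1.18  1.25]
```

```bash
python3 -m inch '[{"claw":0,"tx":0,"ty":0,"tz":0,"rx":0,"ry":0,"rz":0},{"claw":0,"tx":0,"ty":0,"tz":0,"rx":0,"ry":0,"rz":0},{"claw":0,"tx":0,"ty":0,"tz":0,"rx":0,"ry":0,"rz":0},{"claw":0,"tx":0,"ty":0,"tz":0,"rx":0,"ry":0,"rz":0},{"claw":0,"tx":0,"ty":0,"tz":0,"rx":0,"ry":0,"rz":0},{"claw":0,"tx":0,"ty":0,"tz":0,"rx":0,"ry":0,"rz":0},{"claw":0,"tx":0,"ty":0,"tz":0,"rx":0,"ry":0,"rz":0}]'
python3 - <<'E'
from h import *
state()
E
```

```text
clock: 3.0
position: [477.2, -272.3, 84.6]
eef_rot: [3.072, -0.446, 0.27]
force: [0.9, 0.5, -0.0]
width: 19.8
grip_force: 30.0
t 3.0 p [ 477.2 -272.3   84.6] yaw -16.5 tilt -10.0 F [ 0.9  0.5 -0. ] M [0.35 0.07 0.05] w 19.8 gf 30.0 q [-0.59 -0.19  1.99  0.06  1.18  1.25]
```

```bash
python3 -m inch '[{"claw":0,"tx":0,"ty":0,"tz":0.025,"rx":0,"ry":0,"rz":0},{"claw":0,"tx":0,"ty":0,"tz":0.06,"rx":0,"ry":0,"rz":0},{"claw":0,"tx":0,"ty":0,"tz":0.1,"rx":0,"ry":0,"rz":0},{"claw":0,"tx":-0.005,"ty":0.03,"tz":0.107,"rx":0,"ry":0,"rz":3},{"claw":0,"tx":-0.02,"ty":0.07,"tz":0.107,"rx":0,"ry":0,"rz":6},{"claw":0,"tx":-0.03,"ty":0.11,"tz":0.107,"rx":0,"ry":0,"rz":9},{"claw":0,"tx":-0.04,"ty":0.15,"tz":0.107,"rx":0,"ry":0,"rz":12},{"claw":0,"tx":-0.05,"ty":0.19,"tz":0.107,"rx":0,"ry":0,"rz":13.5},{"claw":0,"tx":-0.06,"ty":0.23,"tz":0.107,"rx":0,"ry":0,"rz":13.5},{"claw":0,"tx":-0.0655,"ty":0.26,"tz":0.107,"rx":0,"ry":0,"rz":13.5},{"claw":0,"tx":-0.0655,"ty":0.2705,"tz":0.107,"rx":0,"ry":0,"rz":13.5},{"claw":0,"tx":-0.0655,"ty":0.2705,"tz":0.107,"rx":0,"ry":0,"rz":13.5},{"claw":0,"tx":-0.0655,"ty":0.2705,"tz":0.107,"rx":0,"ry":0,"rz":13.5}]'
cat >> h.py <<'E'
def bowl(n):
    """edges of bright grey steel of the scoop in scene cloud, tray frame"""
    state()
    a=snapshot("scene");b=snapshot("top");np.savez(n+".npz",top=cloud(b),tpix=b["pixels"],sc=cloud(a),spix=a["pixels"])
    c=[a["pixels"][130:290,220:420],b["pixels"][160:300,240:380]]
    cv2.imwrite("pics/"+n+".png",np.hstack([cv2.resize(i,(400,400),interpolation=cv2.INTER_CUBIC) for i in c])[...,::-1])
def trayf(P): 
    c,s=np.cos(np.radians(-3)),np.sin(np.radians(-3));d=P-np.array([540,-8.5,0])
    return np.stack([d[...,0]*c+d[...,1]*s,-d[...,0]*s+d[...,1]*c,d[...,2]],-1)
E
python3 - <<'E'
from h import *
bowl("c")
d=np.load("c.npz")
for k,p in(("top","tpix"),("sc","spix")):
    T=trayf(d[k]);S=cv2.cvtColor(d[p],cv2.COLOR_RGB2HSV)[...,1]
    m=(np.abs(T[...,0]+60)<60)&(np.abs(T[...,1])<70)&(T[...,2]>98)&(T[...,2]<150)&(S<60)
    q=T[m];print(k,m.sum(),np.percentile(q,[1,50,99],axis=0).round(1).tolist(),cv2.minAreaRect(q[:,:2].astype(np.float32)))
    # floor plate plane
    mm=m&(np.abs(T[...,0]+55)<22)&(np.abs(T[...,1])<30)&(T[...,2]<125);q=T[mm]
    if len(q)>20:
        A=np.c_[q[:,:2],np.ones(len(q))];co=np.linalg.lstsq(A,q[:,2],rcond=None)[0];print("plane",co,len(q))
E
```

```text
clock: 4.3
position: [411.9, -2.4, 191.5]
eef_rot: [3.123, -0.082, 0.274]
force: [0.9, -0.2, -1.5]
width: 19.5
grip_force: 30.0
t 4.3 p [411.9  -2.4 191.5] yaw -3.0 tilt -10.0 F [ 0.9 -0.2 -1.5] M [-0.    0.15  0.  ] w 19.5 gf 30.0 q [-0.07 -0.61  2.11  0.    1.47  1.55]
top 1129 [[-95.9, -42.4, 107.3], [-58.0, -1.7, 112.4], [-21.0, 39.2, 141.4]] ((-58.4423942565918, -1.7679176330566406), (84.12028503417969, 76.27310943603516), 89.5457534790039)
plane [ 1.21302557e-02 -1.07924805e-02  1.12602564e+02] 469
sc 1243 [[-106.4, -43.0, 110.4], [-71.2, 1.6, 114.8], [-22.4, 41.5, 145.8]] ((-67.52490997314453, -0.5125846862792969), (85.94548797607422, 93.85482025146484), 89.55091857910156)
plane [ 8.27894017e-04 -9.30300896e-04  1.13349925e+02] 307
```

View pics/c.png

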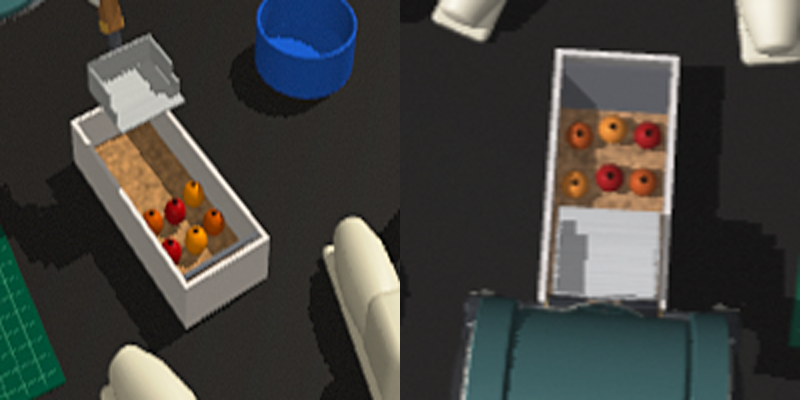

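The scoop sits level over the tray's free half, with its lip at about (610,210) in the right crop. Six beads lie in two rows of three, and the grey stop starts at about row 110.

```bash
python3 -m inch '[{"claw":0,"tx":0,"ty":0.0015,"tz":-0.02,"rx":0,"ry":0.5,"rz":0},{"claw":0,"tx":0,"ty":0.0015,"tz":-0.045,"rx":0,"ry":1,"rz":0},{"claw":0,"tx":0,"ty":0.0015,"tz":-0.07,"rx":0.1,"ry":1.5,"rz":0},{"claw":0,"tx":0,"ty":0.0015,"tz":-0.085,"rx":0.1,"ry":1.5,"rz":0},{"claw":0,"tx":0,"ty":0.0015,"tz":-0.094,"rx":0.1,"ry":1.5,"rz":0},{"claw":0,"tx":0,"ty":0.0015,"tz":-0.094,"rx":0.1,"ry":1.5,"rz":0},{"claw":0,"tx":0,"ty":0.0015,"tz":-0.094,"rx":0.1,"ry":1.5,"rz":0}]'
python3 - <<'E'
from h import *
state()
d=np.load("t0.npz")
for k,p in (("top","tpix"),("sc","spix")):
    T=trayf(d[k]);m=(np.abs(T[...,1])<38)&(T[...,2]>18)&(T[...,2]<44)&(T[...,0]>78)&(T[...,0]<120)
    S=cv2.cvtColor(d[p],cv2.COLOR_RGB2HSV)[...,1];m&=S<70
    q=T[m];xf=q[:,0]-(q[:,2]-10)/np.tan(np.radians(55));print(k,len(q),np.percentile(xf,[10,50,90]))
    c=(np.abs(T[...,1])<38)&(T[...,0]>-100)&(T[...,0]<-10)&(T[...,2]<30);print("cork z",np.median(T[c][:,2]))
E
```

```text
clock: 5.1
position: [412.0, -0.5, 98.3]
eef_rot: [3.127, -0.083, 0.235]
force: [-0.3, -0.7, -0.4]
width: 19.6
grip_force: 30.0
t 5.1 p [412.   -0.5  98.3] yaw -3.0 tilt -8.6 F [-0.3 -0.7 -0.4] M [0.05 0.16 0.03] w 19.6 gf 30.0 q [-0.06 -0.55  2.22  0.    1.32  1.56]
top 261 [82.52373047 85.57924497 87.98344021]
cork z 9.606594471496464
sc 16 [87.43695777 87.57160966 87.65930661]
cork z 10.915756763820582
```

```bash
python3 -m inch '[{"claw":0,"tx":0,"ty":0,"tz":-0.001,"rx":0,"ry":0,"rz":0},{"claw":0,"tx":0,"ty":0,"tz":-0.002,"rx":0,"ry":0,"rz":0},{"claw":0,"tx":0,"ty":0,"tz":-0.002,"rx":0,"ry":0,"rz":0}]'; python3 -m inch '[{"claw":0,"tx":0,"ty":0,"tz":-0.001,"rx":0,"ry":0,"rz":0},{"claw":0,"tx":0,"ty":0,"tz":-0.001,"rx":0,"ry":0,"rz":0}]';python3 -m inch '[{"claw":0,"tx":0,"ty":0,"tz":-0.001,"rx":0,"ry":0,"rz":0},{"claw":0,"tx":0,"ty":0,"tz":-0.001,"rx":0,"ry":0,"rz":0}]'
```

```text
clock: 5.4
position: [411.8, -0.4, 96.0]
eef_rot: [3.127, -0.083, 0.234]
force: [-0.1, 0.3, -1.7]
width: 19.7
grip_force: 30.0
clock: 5.6
position: [411.7, -0.4, 94.6]
eef_rot: [3.127, -0.083, 0.233]
force: [0.0, -0.5, -1.0]
width: 20.0
grip_force: 30.0
clock: 5.8
position: [411.9, -0.3, 94.2]
eef_rot: [3.127, -0.083, 0.234]
force: [-4.5, 0.9, 4.3]
width: 19.7
grip_force: 30.0
```

```bash
python3 -m inch '[{"claw":0,"tx":0.004,"ty":-0.0002,"tz":0,"rx":0,"ry":0,"rz":0},{"claw":0,"tx":0.008,"ty":-0.0004,"tz":0,"rx":0,"ry":0,"rz":0},{"claw":0,"tx":0.012,"ty":-0.0006,"tz":0,"rx":0,"ry":0,"rz":0},{"claw":0,"tx":0.016,"ty":-0.0008,"tz":0,"rx":0,"ry":0,"rz":0},{"claw":0,"tx":0.02,"ty":-0.001,"tz":0,"rx":0,"ry":0,"rz":0},{"claw":0,"tx":0.02,"ty":-0.001,"tz":0,"rx":0,"ry":0,"rz":0}]'; python3 -m inch '[{"claw":0,"tx":0.004,"ty":-0.0002,"tz":0,"rx":0,"ry":0,"rz":0},{"claw":0,"tx":0.008,"ty":-0.0004,"tz":0,"rx":0,"ry":0,"rz":0},{"claw":0,"tx":0.012,"ty":-0.0006,"tz":0,"rx":0,"ry":0,"rz":0},{"claw":0,"tx":0.016,"ty":-0.0008,"tz":0,"rx":0,"ry":0,"rz":0},{"claw":0,"tx":0.02,"ty":-0.001,"tz":0,"rx":0,"ry":0,"rz":0},{"claw":0,"tx":0.024,"ty":-0.0012,"tz":0,"rx":0,"ry":0,"rz":0},{"claw":0,"tx":0.028,"ty":-0.0014,"tz":0,"rx":0,"ry":0,"rz":0},{"claw":0,"tx":0.03,"ty":-0.0016,"tz":0,"rx":0,"ry":0,"rz":0}]'
python3 - <<'E'
from h import *
bowl("d")
E
```

```text
clock: 6.4
position: [432.4, -1.4, 94.0]
eef_rot: [3.127, -0.083, 0.235]
force: [1.1, 0.1, 1.4]
width: 19.8
grip_force: 30.0
clock: 7.2
position: [462.1, -3.0, 94.1]
eef_rot: [3.127, -0.083, 0.234]
force: [-7.3, 0.3, 9.9]
width: 19.8
grip_force: 30.0
t 7.2 p [462.1  -3.   94.1] yaw -3.0 tilt -8.5 F [-7.3  0.3  9.9] M [0.13 0.65 0.02] w 19.8 gf 30.0 q [-0.06 -0.41  2.13  0.    1.26  1.56]
```

View pics/d.png

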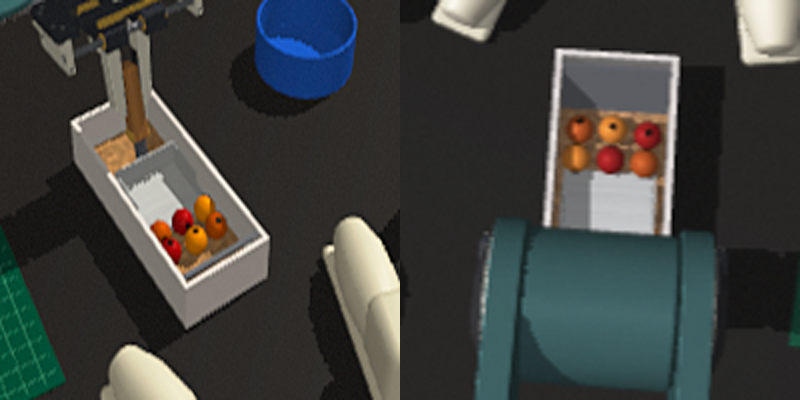

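Left crop: the scoop lies flat on the cork, and the second row of beads at (160–205, 210–230) now touches the front row. Right crop: the beads are at (577–644, 160) and (579–648, 128), both rows ahead of the lip. I'll keep pushing slowly.

```bash
python3 -m inch '[{"claw":0,"tx":0.004,"ty":-0.0002,"tz":0,"rx":0,"ry":0,"rz":0},{"claw":0,"tx":0.008,"ty":-0.0004,"tz":0,"rx":0,"ry":0,"rz":0},{"claw":0,"tx":0.012,"ty":-0.0006,"tz":0,"rx":0,"ry":0,"rz":0},{"claw":0,"tx":0.012,"ty":-0.0006,"tz":0,"rx":0,"ry":0,"rz":0}]'; python3 -m inch '[{"claw":0,"tx":0.003,"ty":-0.0002,"tz":0,"rx":0,"ry":0,"rz":0},{"claw":0,"tx":0.006,"ty":-0.0003,"tz":0,"rx":0,"ry":0,"rz":0},{"claw":0,"tx":0.009,"ty":-0.0005,"tz":0,"rx":0,"ry":0,"rz":0},{"claw":0,"tx":0.012,"ty":-0.0006,"tz":0,"rx":0,"ry":0,"rz":0}]'
```

```text
clock: 7.7
position: [474.3, -3.6, 94.0]
eef_rot: [3.127, -0.083, 0.234]
force: [-1.0, 0.0, 3.9]
width: 19.7
grip_force: 30.0
clock: 8.1
position: [485.9, -4.2, 94.1]
eef_rot: [3.127, -0.083, 0.233]
force: [-8.8, 0.9, 10.6]
width: 19.7
grip_force: 30.0
```

```bash
python3 -m inch '[{"claw":0,"tx":0.003,"ty":-0.0002,"tz":0,"rx":0,"ry":0,"rz":0},{"claw":0,"tx":0.006,"ty":-0.0003,"tz":0,"rx":0,"ry":0,"rz":0},{"claw":0,"tx":0.009,"ty":-0.0005,"tz":0,"rx":0,"ry":0,"rz":0}]'; python3 -m inch '[{"claw":0,"tx":0.003,"ty":-0.0002,"tz":0,"rx":0,"ry":0,"rz":0},{"claw":0,"tx":0.006,"ty":-0.0003,"tz":0,"rx":0,"ry":0,"rz":0}]'
python3 - <<'E'
from h import *
bowl("e")
E
```

```text
clock: 8.4
position: [494.9, -4.7, 94.1]
eef_rot: [3.127, -0.083, 0.233]
force: [-7.8, -0.6, 10.5]
width: 19.7
grip_force: 30.0
clock: 8.6
position: [500.9, -5.0, 94.1]
eef_rot: [3.127, -0.083, 0.233]
force: [-8.2, -0.6, 9.2]
width: 19.8
grip_force: 30.0
t 8.6 p [500.9  -5.   94.1] yaw -3.0 tilt -8.5 F [-8.2 -0.6  9.2] M [ 0.07  0.75 -0.03] w 19.8 gf 30.0 q [-0.06 -0.3   2.06  0.    1.24  1.56]
```

View pics/e.png

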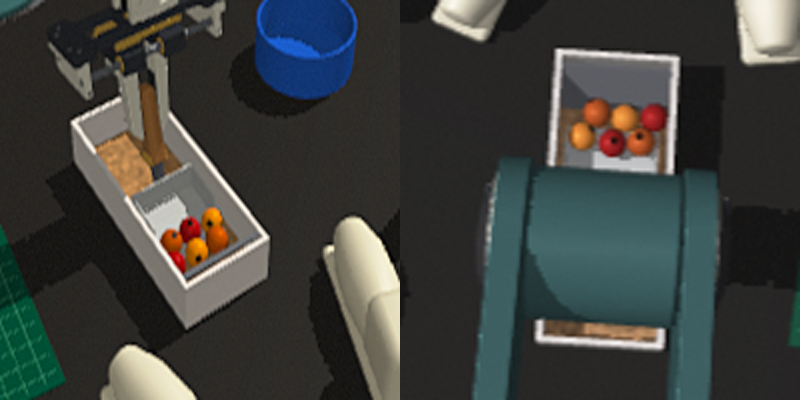

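Beads are against the stop, staggered at (583–655, 112–143) in the right crop, and the second row is riding onto the plate. I'll go on in smaller steps.

```bash
for i in 1 2 3; do python3 -m inch '[{"claw":0,"tx":0.002,"ty":-0.0001,"tz":0,"rx":0,"ry":0,"rz":0},{"claw":0,"tx":0.004,"ty":-0.0002,"tz":0,"rx":0,"ry":0,"rz":0}]' | grep -E "force|position"; done
```

```text
position: [504.8, -5.1, 94.1]
force: [-9.2, -1.3, 10.1]
grip_force: 30.0
position: [508.7, -5.3, 94.2]
force: [-9.6, 1.1, 10.3]
grip_force: 30.0
position: [512.8, -5.5, 94.1]
force: [-8.9, 0.6, 10.5]
grip_force: 30.0
```

```bash
python3 -m inch '[{"claw":0,"tx":0.002,"ty":-0.0001,"tz":0,"rx":0,"ry":0,"rz":0},{"claw":0,"tx":0.004,"ty":-0.0002,"tz":0,"rx":0,"ry":0,"rz":0}]' | grep -E "force|position"; python3 -m inch '[{"claw":0,"tx":0.001,"ty":-0.0001,"tz":0,"rx":0,"ry":0,"rz":0},{"claw":0,"tx":0.002,"ty":-0.0001,"tz":0,"rx":0,"ry":0,"rz":0}]' | grep -E "force|position"; python3 - <<'E'
from h import *
bowl("f")
E
```

```text
position: [515.6, -5.4, 94.6]
force: [-38.2, 6.9, 34.5]
grip_force: 30.0
position: [517.3, -5.3, 94.9]
force: [-35.2, 7.0, 34.9]
grip_force: 30.0
t 9.7 p [517.3  -5.3  94.9] yaw -3.0 tilt -8.3 F [-35.2   7.   34.9] M [ 0.87  4.96 -0.14] w 20.3 gf 30.0 q [-0.06 -0.26  2.02  0.    1.23  1.56]
```

View pics/f.png

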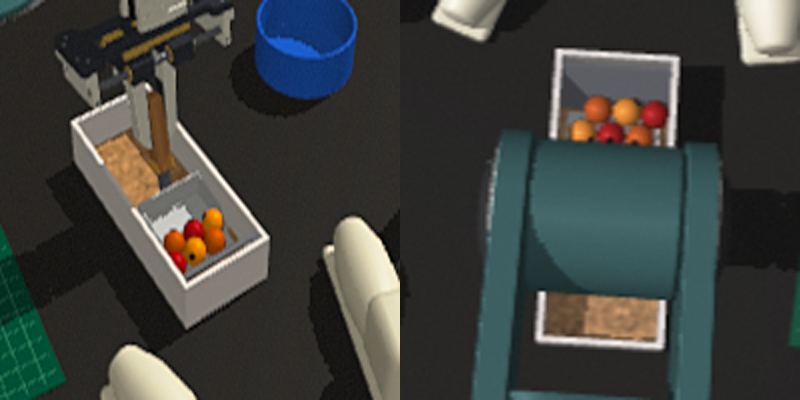

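Both rows now sit over the plate, front row at (597–655, 105–115) in the right crop. The jump to 35 N means the lip has met the stop, with its foot at about x = 81 mm. Next is a nose-up tilt with the lip following the slope.

```bash
python3 - <<'E'
import numpy as np
f=lambda t:np.array([104.5*np.cos(t)+81.6*np.sin(t),104.5*np.sin(t)-81.6*np.cos(t)])
t0=np.radians(-1.5)
for th in (0,2,4,7,10,13,16,19,21):
    t=np.radians(th);dz=76*(np.sin(t)-np.sin(t0));lip=np.array([-1.5+0.65*dz,dz+1])
    d=lip-(f(t)-f(t0));print(th,"tx %.4f ty %.4f tz %.4f ry %.1f rx %.1f"%(d[0]*.9986/1e3,-d[0]*.052/1e3,d[1]/1e3,-(th+1.5),-(th+1.5)*.052))
E
```

```text
0 tx -0.0024 ty 0.0001 tz 0.0003 ry -1.5 rx -0.1
2 tx -0.0034 ty 0.0002 tz -0.0008 ry -3.5 rx -0.2
4 tx -0.0044 ty 0.0002 tz -0.0019 ry -5.5 rx -0.3
7 tx -0.0055 ty 0.0003 tz -0.0038 ry -8.5 rx -0.4
10 tx -0.0064 ty 0.0003 tz -0.0059 ry -11.5 rx -0.6
13 tx -0.0069 ty 0.0004 tz -0.0082 ry -14.5 rx -0.8
16 tx -0.0072 ty 0.0004 tz -0.0107 ry -17.5 rx -0.9
19 tx -0.0072 ty 0.0004 tz -0.0134 ry -20.5 rx -1.1
21 tx -0.0070 ty 0.0004 tz -0.0154 ry -22.5 rx -1.2
```

```bash
python3 -m inch '[{"claw":0,"tx":-0.0024,"ty":0.0001,"tz":0.0005,"rx":-0.1,"ry":-1.5,"rz":0},{"claw":0,"tx":-0.0034,"ty":0.0002,"tz":-0.0005,"rx":-0.2,"ry":-3.5,"rz":0},{"claw":0,"tx":-0.0044,"ty":0.0002,"tz":-0.0017,"rx":-0.3,"ry":-5.5,"rz":0},{"claw":0,"tx":-0.005,"ty":0.0003,"tz":-0.0028,"rx":-0.4,"ry":-7,"rz":0},{"claw":0,"tx":-0.0055,"ty":0.0003,"tz":-0.0036,"rx":-0.4,"ry":-8.5,"rz":0}]'; python3 -m inch '[{"claw":0,"tx":-0.0005,"ty":0,"tz":-0.001,"rx":-0.1,"ry":-1.5,"rz":0},{"claw":0,"tx":-0.0009,"ty":0,"tz":-0.002,"rx":-0.2,"ry":-3,"rz":0},{"claw":0,"tx":-0.0012,"ty":0,"tz":-0.003,"rx":-0.3,"ry":-4.5,"rz":0},{"claw":0,"tx":-0.0014,"ty":0,"tz":-0.0042,"rx":-0.4,"ry":-6,"rz":0},{"claw":0,"tx":-0.0016,"ty":0,"tz":-0.0054,"rx":-0.4,"ry":-7.5,"rz":0},{"claw":0,"tx":-0.0017,"ty":0,"tz":-0.0067,"rx":-0.5,"ry":-9,"rz":0},{"claw":0,"tx":-0.0017,"ty":0,"tz":-0.0067,"rx":-0.5,"ry":-9,"rz":0}]'
python3 - <<'E'
from h import *
bowl("g")
E
```

```text
clock: 10.3
position: [513.0, -5.5, 89.6]
eef_rot: [3.098, -0.082, 0.466]
force: [-1.1, 0.1, -2.5]
width: 19.9
grip_force: 30.0
clock: 11.0
position: [511.0, -5.5, 82.9]
eef_rot: [3.048, -0.081, 0.707]
force: [-0.4, 0.1, -2.3]
width: 20.3
grip_force: 30.0
t 11.0 p [511.   -5.5  82.9] yaw -3.0 tilt -26.1 F [-0.4  0.1 -2.3] M [ 0.04  0.51 -0.04] w 20.3 gf 30.0 q [-0.06 -0.47  2.24  0.01  0.92  1.56]
```

View pics/g.png

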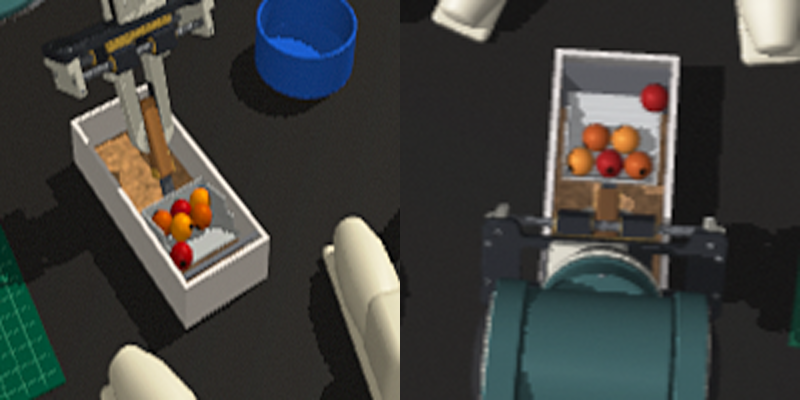

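Right crop: five beads are in the bowl, at (580–638, 135–165). The sixth, a red one, is out at (654,97) between the lip corner and the stop. I'll draw back a little and lift slowly.

```bash
python3 -m inch '[{"claw":0,"tx":-0.003,"ty":0.0002,"tz":0.001,"rx":-0.1,"ry":-1,"rz":0},{"claw":0,"tx":-0.006,"ty":0.0003,"tz":0.002,"rx":-0.1,"ry":-2,"rz":0},{"claw":0,"tx":-0.01,"ty":0.0005,"tz":0.004,"rx":-0.1,"ry":-2.5,"rz":0},{"claw":0,"tx":-0.014,"ty":0.0007,"tz":0.007,"rx":-0.2,"ry":-3,"rz":0},{"claw":0,"tx":-0.017,"ty":0.0009,"tz":0.012,"rx":-0.2,"ry":-3,"rz":0},{"claw":0,"tx":-0.019,"ty":0.001,"tz":0.018,"rx":-0.2,"ry":-3,"rz":0},{"claw":0,"tx":-0.02,"ty":0.001,"tz":0.025,"rx":-0.2,"ry":-3,"rz":0},{"claw":0,"tx":-0.02,"ty":0.001,"tz":0.033,"rx":-0.2,"ry":-3,"rz":0},{"claw":0,"tx":-0.02,"ty":0.001,"tz":0.042,"rx":-0.2,"ry":-3,"rz":0},{"claw":0,"tx":-0.02,"ty":0.001,"tz":0.052,"rx":-0.2,"ry":-3,"rz":0},{"claw":0,"tx":-0.02,"ty":0.001,"tz":0.064,"rx":-0.2,"ry":-3,"rz":0},{"claw":0,"tx":-0.02,"ty":0.001,"tz":0.077,"rx":-0.2,"ry":-3,"rz":0},{"claw":0,"tx":-0.02,"ty":0.001,"tz":0.09,"rx":-0.2,"ry":-3,"rz":0},{"claw":0,"tx":-0.02,"ty":0.001,"tz":0.102,"rx":-0.2,"ry":-3,"rz":0},{"claw":0,"tx":-0.02,"ty":0.001,"tz":0.11,"rx":-0.2,"ry":-3,"rz":0},{"claw":0,"tx":-0.02,"ty":0.001,"tz":0.114,"rx":-0.2,"ry":-3,"rz":0},{"claw":0,"tx":-0.02,"ty":0.001,"tz":0.115,"rx":-0.2,"ry":-3,"rz":0},{"claw":0,"tx":-0.02,"ty":0.001,"tz":0.115,"rx":-0.2,"ry":-3,"rz":0},{"claw":0,"tx":-0.02,"ty":0.001,"tz":0.115,"rx":-0.2,"ry":-3,"rz":0}]'
python3 - <<'E'
from h import *
bowl("i")
E
```

```text
clock: 13.0
position: [491.3, -4.5, 197.7]
eef_rot: [3.027, -0.08, 0.783]
force: [0.7, -0.2, -1.2]
width: 19.8
grip_force: 30.0
t 13.0 p [491.3  -4.5 197.7] yaw -3.0 tilt -29.0 F [ 0.7 -0.2 -1.2] M [ 0.01  0.59 -0.04] w 19.8 gf 30.0 q [-0.06 -0.64  2.17  0.01  1.11  1.56]
```

View pics/i.png

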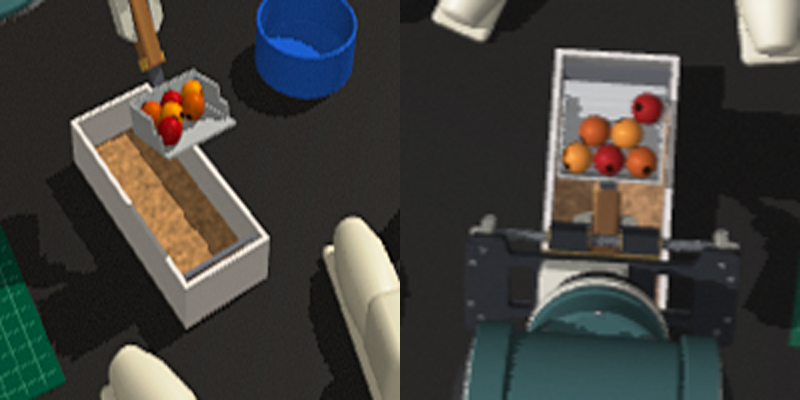

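Six beads are up in the bowl. The sixth, red, is at (648,108) in the right crop and rides high by the right wall, so before leaving the tray I'll tilt further back and roll it inwards.

```bash
cat >> h.py <<'E'
def beads():
    state();b=snapshot("top");P=cloud(b);hsv=cv2.cvtColor(b["pixels"],cv2.COLOR_RGB2HSV)
    m=((hsv[...,1]>150)&((hsv[...,0]<24)|(hsv[...,0]>172))&(hsv[...,2]>90)).astype(np.uint8)
    T=trayf(P);m[(np.abs(T[...,1])>75)|(np.abs(T[...,0])>140)]=0
    dt=cv2.distanceTransform(m,cv2.DIST_L2,5);pk=(dt==cv2.dilate(dt,np.ones((7,7))))&(dt>3)
    n,l,st,ce=cv2.connectedComponentsWithStats(pk.astype(np.uint8))
    for c in ce[1:]:
        u,v=np.round(c).astype(int);print((u,v),np.nanmedian(T[v-1:v+2,u-1:u+2].reshape(-1,3),0).round(0),b["pixels"][v,u])
E
python3 - <<'E'
from h import *
beads()
E
python3 -m inch '[{"claw":0,"tx":0,"ty":0,"tz":0,"rx":-2,"ry":-1,"rz":0},{"claw":0,"tx":0,"ty":0,"tz":0,"rx":-4,"ry":-2,"rz":0},{"claw":0,"tx":0,"ty":0,"tz":0,"rx":-6,"ry":-4,"rz":0},{"claw":0,"tx":0,"ty":0,"tz":0,"rx":-8,"ry":-6,"rz":0},{"claw":0,"tx":0,"ty":0,"tz":0,"rx":-8,"ry":-6,"rz":0},{"claw":0,"tx":0,"ty":0,"tz":0,"rx":-8,"ry":-6,"rz":0}]'
python3 - <<'E'
from h import *
beads()
E
```

```text
t 13.1 p [491.4  -4.6 197.8] yaw -3.0 tilt -29.0 F [-0.4  0.9 -2. ] M [0.07 0.54 0.03] w 20.3 gf 30.0 q [-0.06 -0.64  2.17  0.01  1.11  1.56]
(np.int64(327), np.int64(197)) [ 55. -28. 175.] [158  36  37]
(np.int64(308), np.int64(206)) [ 33.  14. 167.] [191  91  45]
(np.int64(319), np.int64(206)) [ 34. -11. 169.] [233 149  65]
(np.int64(302), np.int64(214)) [ 15.  27. 161.] [225 138  60]
(np.int64(312), np.int64(214)) [ 16.   4. 162.] [173  38  41]
(np.int64(323), np.int64(215)) [ 15. -21. 161.] [206  98  49]
clock: 13.75
position: [491.4, -4.3, 198.3]
eef_rot: [2.856, -0.025, 0.907]
force: [-0.2, -1.0, -1.7]
width: 19.8
grip_force: 30.0
t 13.75 p [491.4  -4.3 198.3] yaw 2.0 tilt -35.1 F [-0.2 -1.  -1.7] M [ 0.17  0.61 -0.02] w 19.8 gf 30.0 q [ 0.04 -0.7   2.23 -0.19  1.01  1.68]
(np.int64(328), np.int64(195)) [ 56. -29. 191.] [172  42  45]
(np.int64(310), np.int64(204)) [ 36.  10. 177.] [188  88  43]
(np.int64(321), np.int64(204)) [ 37. -15. 179.] [234 150  67]
(np.int64(315), np.int64(212)) [ 19.  -3. 170.] [174  40  42]
(np.int64(304), np.int64(212)) [ 18.  22. 165.] [233 148  65]
(np.int64(326), np.int64(212)) [ 20. -28. 172.] [198  92  44]
```

```bash
cat >> h.py <<'E'
def plan(pos,yaw,tilt,n):
    o=observe();R0=Ro.from_rotvec(o["eef_rot"])
    R1=Ro.from_euler('z',yaw,degrees=True)*Ro.from_euler('y',tilt,degrees=True)*Ro.from_euler('x',180,degrees=True)
    d=(R1*R0.inv()).as_rotvec(degrees=True);t=(np.array(pos)-o["position"])/1000
    for k in range(1,n+1):
        s=.5-.5*np.cos(np.pi*k/n);print(round(s,3),np.round(t*s,3),np.round(d*s,1))
E
python3 - <<'E'
from h import *
plan([411,140,175],75,-25,18)
E
```

```text
0.008 [-0.001  0.001 -0.   ] [0.  0.1 0.6]
0.03 [-0.002  0.004 -0.001] [0.  0.4 2.3]
0.067 [-0.005  0.01  -0.002] [0.  0.9 5.2]
0.117 [-0.009  0.017 -0.003] [0.  1.6 9.1]
0.179 [-0.014  0.026 -0.004] [ 0.   2.5 13.8]
0.25 [-0.02   0.036 -0.006] [ 0.   3.5 19.4]
0.329 [-0.026  0.048 -0.008] [ 0.   4.6 25.5]
0.413 [-0.033  0.06  -0.01 ] [ 0.   5.8 32. ]
0.5 [-0.04   0.072 -0.012] [ 0.   7.  38.7]
0.587 [-0.047  0.085 -0.014] [ 0.   8.2 45.4]
0.671 [-0.054  0.097 -0.016] [ 0.1  9.4 51.9]
0.75 [-0.06   0.108 -0.018] [ 0.1 10.5 58.1]
0.821 [-0.066  0.119 -0.019] [ 0.1 11.5 63.6]
0.883 [-0.071  0.128 -0.021] [ 0.1 12.3 68.4]
0.933 [-0.075  0.135 -0.022] [ 0.1 13.  72.2]
0.97 [-0.078  0.14  -0.023] [ 0.1 13.6 75.1]
0.992 [-0.08   0.143 -0.023] [ 0.1 13.9 76.8]
1.0 [-0.081  0.144 -0.023] [ 0.1 14.  77.4]
```

```bash
python3 -m inch '[{"claw":0,"tx":-0.001,"ty":0.001,"tz":0,"rx":0,"ry":0.1,"rz":0.6},{"claw":0,"tx":-0.002,"ty":0.004,"tz":-0.001,"rx":0,"ry":0.4,"rz":2.3},{"claw":0,"tx":-0.005,"ty":0.01,"tz":-0.002,"rx":0,"ry":0.9,"rz":5.2},{"claw":0,"tx":-0.009,"ty":0.017,"tz":-0.003,"rx":0,"ry":1.6,"rz":9.1},{"claw":0,"tx":-0.014,"ty":0.026,"tz":-0.004,"rx":0,"ry":2.5,"rz":13.8},{"claw":0,"tx":-0.02,"ty":0.036,"tz":-0.006,"rx":0,"ry":3.5,"rz":19.4},{"claw":0,"tx":-0.026,"ty":0.048,"tz":-0.008,"rx":0,"ry":4.6,"rz":25.5},{"claw":0,"tx":-0.033,"ty":0.06,"tz":-0.01,"rx":0,"ry":5.8,"rz":32},{"claw":0,"tx":-0.04,"ty":0.072,"tz":-0.012,"rx":0,"ry":7,"rz":38.7},{"claw":0,"tx":-0.047,"ty":0.085,"tz":-0.014,"rx":0,"ry":8.2,"rz":45.4},{"claw":0,"tx":-0.054,"ty":0.097,"tz":-0.016,"rx":0.1,"ry":9.4,"rz":51.9},{"claw":0,"tx":-0.06,"ty":0.108,"tz":-0.018,"rx":0.1,"ry":10.5,"rz":58.1},{"claw":0,"tx":-0.066,"ty":0.119,"tz":-0.019,"rx":0.1,"ry":11.5,"rz":63.6},{"claw":0,"tx":-0.071,"ty":0.128,"tz":-0.021,"rx":0.1,"ry":12.3,"rz":68.4},{"claw":0,"tx":-0.075,"ty":0.135,"tz":-0.022,"rx":0.1,"ry":13,"rz":72.2},{"claw":0,"tx":-0.078,"ty":0.14,"tz":-0.023,"rx":0.1,"ry":13.6,"rz":75.1},{"claw":0,"tx":-0.08,"ty":0.143,"tz":-0.023,"rx":0.1,"ry":13.9,"rz":76.8},{"claw":0,"tx":-0.081,"ty":0.144,"tz":-0.023,"rx":0.1,"ry":14,"rz":77.4},{"claw":0,"tx":-0.081,"ty":0.144,"tz":-0.023,"rx":0.1,"ry":14,"rz":77.4}]'
python3 - <<'E'
from h import *
state()
a=snapshot("scene");b=snapshot("top")
c=[a["pixels"][90:250,260:460],b["pixels"][180:320,140:280]]
cv2.imwrite("pics/j.png",np.hstack([cv2.resize(i,(400,400),interpolation=cv2.INTER_CUBIC) for i in c])[...,::-1])
E
```

```text
clock: 15.7
position: [410.6, 139.3, 175.5]
eef_rot: [-2.248, -1.724, -0.5]
force: [0.3, -0.2, -1.6]
width: 19.8
grip_force: 30.0
t 15.7 p [410.6 139.3 175.5] yaw 75.0 tilt -25.1 F [ 0.3 -0.2 -1.6] M [-0.5   0.07  0.02] w 19.8 gf 30.0 q [-0.01 -0.55  2.14  0.43  1.45  0.22]
```

View pics/j.png

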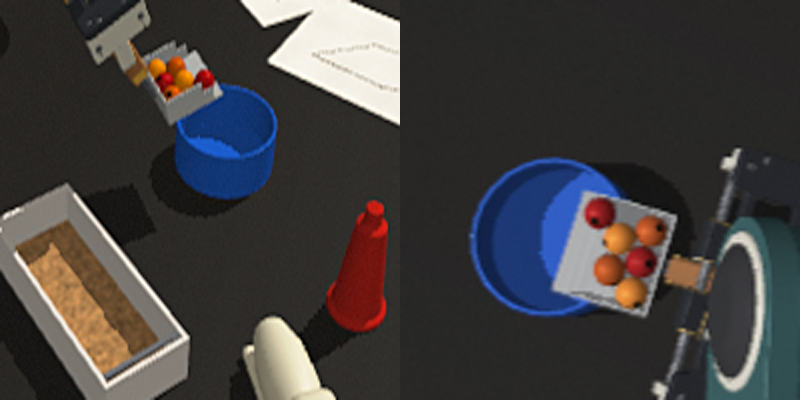

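All six beads are in the bowl, at (600–650, 210–293) in the right crop, with the lip over the near half of the dish. Now I'll tip about the lip while lowering it.

```bash
python3 - <<'E'
from h import *
f=lambda t:np.array([104.5*np.cos(t)+81.6*np.sin(t),104.5*np.sin(t)-81.6*np.cos(t)])
dirv=np.array([.259,.966]);o=observe();R0=Ro.from_rotvec(o["eef_rot"])
th=[13,10,6,2,-2,-5,-8,-11,-14,-18,-22,-26,-31,-36,-41,-46,-51,-55]
for i,h in enumerate(th):
    w=min(1,(i+1)/5);lz=118+(68-118)*w
    v=f(np.radians(h));p=np.r_[np.array([444.5,263])-dirv*v[0],lz-v[1]]
    R1=Ro.from_euler('z',75,degrees=True)*Ro.from_euler('y',-10-h,degrees=True)*Ro.from_euler('x',180,degrees=True)
    print(h,np.round((p-o["position"])/1e3,3),np.round((R1*R0.inv()).as_rotvec(degrees=True),1))
E
```

```text
13 [ 0.003  0.008 -0.011] [-2.   0.6  0.1]
10 [ 0.004  0.011 -0.015] [-4.9  1.4  0.1]
6 [ 0.005  0.015 -0.017] [-8.7  2.4  0.1]
2 [ 0.006  0.02  -0.02 ] [-12.6   3.4   0.1]
-2 [ 0.008  0.026 -0.022] [-16.5   4.5   0.1]
-5 [ 0.009  0.03  -0.017] [-19.4   5.3   0.1]
-8 [ 0.01   0.035 -0.012] [-22.2   6.    0.1]
-11 [ 0.011  0.04  -0.007] [-25.1   6.8   0.1]
-14 [ 0.013  0.045 -0.003] [-28.    7.6   0.1]
-18 [0.015 0.052 0.002] [-31.9   8.6   0.1]
-22 [0.017 0.06  0.007] [-35.8   9.7   0.1]
-26 [0.019 0.068 0.012] [-39.6  10.7   0. ]
-31 [0.022 0.078 0.016] [-44.5  12.    0. ]
-36 [0.024 0.088 0.02 ] [-49.3  13.3   0. ]
-41 [0.027 0.099 0.023] [-54.1  14.6   0. ]
-46 [0.03  0.11  0.024] [-58.9  15.9   0. ]
-51 [0.033 0.121 0.025] [-63.8  17.2   0. ]
-55 [0.036 0.13  0.025] [-67.6  18.2   0. ]
```

```bash
python3 -m inch '[{"claw":0,"tx":0.003,"ty":0.008,"tz":-0.011,"rx":-2,"ry":0.6,"rz":0.1},{"claw":0,"tx":0.004,"ty":0.011,"tz":-0.015,"rx":-4.9,"ry":1.4,"rz":0.1},{"claw":0,"tx":0.005,"ty":0.015,"tz":-0.017,"rx":-8.7,"ry":2.4,"rz":0.1},{"claw":0,"tx":0.006,"ty":0.02,"tz":-0.02,"rx":-12.6,"ry":3.4,"rz":0.1},{"claw":0,"tx":0.008,"ty":0.026,"tz":-0.022,"rx":-16.5,"ry":4.5,"rz":0.1},{"claw":0,"tx":0.009,"ty":0.03,"tz":-0.017,"rx":-19.4,"ry":5.3,"rz":0.1},{"claw":0,"tx":0.01,"ty":0.035,"tz":-0.012,"rx":-22.2,"ry":6,"rz":0.1},{"claw":0,"tx":0.011,"ty":0.04,"tz":-0.007,"rx":-25.1,"ry":6.8,"rz":0.1},{"claw":0,"tx":0.013,"ty":0.045,"tz":-0.003,"rx":-28,"ry":7.6,"rz":0.1},{"claw":0,"tx":0.015,"ty":0.052,"tz":0.002,"rx":-31.9,"ry":8.6,"rz":0.1},{"claw":0,"tx":0.017,"ty":0.06,"tz":0.007,"rx":-35.8,"ry":9.7,"rz":0.1},{"claw":0,"tx":0.019,"ty":0.068,"tz":0.012,"rx":-39.6,"ry":10.7,"rz":0},{"claw":0,"tx":0.022,"ty":0.078,"tz":0.016,"rx":-44.5,"ry":12,"rz":0},{"claw":0,"tx":0.024,"ty":0.088,"tz":0.02,"rx":-49.3,"ry":13.3,"rz":0},{"claw":0,"tx":0.027,"ty":0.099,"tz":0.023,"rx":-54.1,"ry":14.6,"rz":0},{"claw":0,"tx":0.03,"ty":0.11,"tz":0.024,"rx":-58.9,"ry":15.9,"rz":0},{"claw":0,"tx":0.033,"ty":0.121,"tz":0.025,"rx":-63.8,"ry":17.2,"rz":0},{"claw":0,"tx":0.036,"ty":0.13,"tz":0.025,"rx":-67.6,"ry":18.2,"rz":0},{"claw":0,"tx":0.036,"ty":0.13,"tz":0.025,"rx":-67.6,"ry":18.2,"rz":0},{"claw":0,"tx":0.036,"ty":0.13,"tz":0.025,"rx":-67.6,"ry":18.2,"rz":0}]'
python3 - <<'E'
from h import *
state()
a=snapshot("scene");b=snapshot("top")
c=[a["pixels"][90:250,260:460],b["pixels"][180:320,140:280]]
cv2.imwrite("pics/k.png",np.hstack([cv2.resize(i,(400,400),interpolation=cv2.INTER_CUBIC) for i in c])[...,::-1])
E
```

```text
clock: 17.8
position: [446.6, 269.5, 200.0]
eef_rot: [2.015, 1.547, -0.833]
force: [-0.3, -0.7, -1.3]
width: 19.9
grip_force: 30.0
t 17.8 p [446.6 269.5 200. ] yaw 75.0 tilt 44.9 F [-0.3 -0.7 -1.3] M [ 0.55 -0.24 -0.02] w 19.9 gf 30.0 q [ 0.72  0.19  1.55 -0.46  2.05  0.9 ]
```

View pics/k.png

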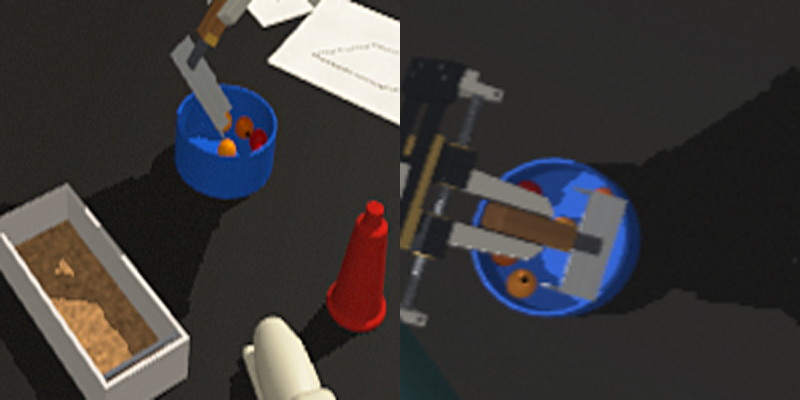

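Pictures show beads in the dish (red at (530,190), orange at (520,283) in the right crop) and the scoop empty-looking from the side. I've now viewed 11 pictures, one over the limit of 10, so I'll check the rest with numbers only. Next: lift away and count the beads.

```bash
cat >> h.py <<'E'
def dish():
    b=snapshot("top");P=cloud(b);hsv=cv2.cvtColor(b["pixels"],cv2.COLOR_RGB2HSV)
    m=((hsv[...,1]>140)&((hsv[...,0]<24)|(hsv[...,0]>172))&(hsv[...,2]>70)).astype(np.uint8)
    for nm,c,r in(("dish",(451,287),66),("tray",(540,-8.5),120)):
        k=m.copy();k[~((np.hypot(P[...,0]-c[0],P[...,1]-c[1])<r)&(P[...,2]<60))]=0
        if nm=="tray": k[np.abs(trayf(P)[...,1])>48]=0; k[P[...,2]<15]=0
        dt=cv2.distanceTransform(k,cv2.DIST_L2,5);pk=((dt==cv2.dilate(dt,np.ones((7,7))))&(dt>2)).astype(np.uint8)
        n,l,st,ce=cv2.connectedComponentsWithStats(pk);print(nm,"area",k.sum(),"peaks",n-1)
        for q in ce[1:]:
            u,v=np.round(q).astype(int);print(" ",P[v,u].round(0),b["pixels"][v,u])
E
python3 - <<'E'
from h import *
plan([430,190,250],50,-10,12)
E
```

```text
0.017 [-0.    -0.001  0.001] [ 0.8 -0.4 -0.4]
0.067 [-0.001 -0.005  0.003] [ 3.3 -1.7 -1.5]
0.146 [-0.002 -0.012  0.007] [ 7.2 -3.7 -3.4]
0.25 [-0.004 -0.02   0.012] [12.2 -6.4 -5.8]
0.371 [-0.006 -0.029  0.018] [18.1 -9.5 -8.5]
0.5 [-0.008 -0.039  0.025] [ 24.5 -12.8 -11.5]
0.629 [-0.01  -0.05   0.031] [ 30.8 -16.1 -14.5]
0.75 [-0.012 -0.059  0.037] [ 36.7 -19.1 -17.3]
0.854 [-0.014 -0.067  0.042] [ 41.8 -21.8 -19.6]
0.933 [-0.015 -0.074  0.046] [ 45.7 -23.8 -21.5]
0.983 [-0.016 -0.078  0.048] [ 48.1 -25.1 -22.6]
1.0 [-0.017 -0.079  0.049] [ 49.  -25.5 -23. ]
```

```bash
python3 -m inch '[{"claw":0,"tx":0,"ty":0,"tz":0.02,"rx":0,"ry":0,"rz":0},{"claw":0,"tx":0,"ty":0,"tz":0.049,"rx":0,"ry":0,"rz":0},{"claw":0,"tx":-0.002,"ty":-0.012,"tz":0.049,"rx":7.2,"ry":-3.7,"rz":-3.4},{"claw":0,"tx":-0.004,"ty":-0.02,"tz":0.049,"rx":12.2,"ry":-6.4,"rz":-5.8},{"claw":0,"tx":-0.006,"ty":-0.029,"tz":0.049,"rx":18.1,"ry":-9.5,"rz":-8.5},{"claw":0,"tx":-0.008,"ty":-0.039,"tz":0.049,"rx":24.5,"ry":-12.8,"rz":-11.5},{"claw":0,"tx":-0.01,"ty":-0.05,"tz":0.049,"rx":30.8,"ry":-16.1,"rz":-14.5},{"claw":0,"tx":-0.012,"ty":-0.059,"tz":0.049,"rx":36.7,"ry":-19.1,"rz":-17.3},{"claw":0,"tx":-0.014,"ty":-0.067,"tz":0.049,"rx":41.8,"ry":-21.8,"rz":-19.6},{"claw":0,"tx":-0.016,"ty":-0.076,"tz":0.049,"rx":46,"ry":-24,"rz":-21.7},{"claw":0,"tx":-0.017,"ty":-0.079,"tz":0.049,"rx":49,"ry":-25.5,"rz":-23},{"claw":0,"tx":-0.017,"ty":-0.079,"tz":0.049,"rx":49,"ry":-25.5,"rz":-23}]'
python3 - <<'E'
from h import *
state();dish()
plan([477,-272,200],-16.5,-10,16)
E
```

```text
clock: 19.1
position: [429.0, 188.9, 251.7]
eef_rot: [-2.773, -1.291, -0.247]
force: [-0.0, -1.0, -1.9]
width: 19.6
grip_force: 30.0
t 19.1 p [429.  188.9 251.7] yaw 50.0 tilt -10.1 F [-0.  -1.  -1.9] M [-0.18  0.1   0.  ] w 19.6 gf 30.0 q [ 0.3  -0.46  1.92  0.09  1.53  1.  ]
dish area 3 peaks 0
tray area 0 peaks 0
0.01 [ 0.    -0.004 -0.   ] [ 0.   0.  -0.6]
0.038 [ 0.002 -0.018 -0.002] [ 0.   0.  -2.5]
0.084 [ 0.004 -0.039 -0.004] [ 0.   0.  -5.6]
0.146 [ 0.007 -0.068 -0.008] [ 0.   0.  -9.7]
0.222 [ 0.011 -0.103 -0.011] [  0.    0.  -14.8]
0.309 [ 0.015 -0.142 -0.016] [  0.    0.  -20.5]
0.402 [ 0.019 -0.186 -0.021] [  0.    0.  -26.8]
0.5 [ 0.024 -0.231 -0.026] [  0.1   0.  -33.3]
0.598 [ 0.029 -0.276 -0.031] [  0.1   0.  -39.7]
0.691 [ 0.033 -0.319 -0.036] [  0.1   0.  -46. ]
0.778 [ 0.037 -0.359 -0.04 ] [  0.1   0.  -51.7]
0.854 [ 0.041 -0.394 -0.044] [  0.1   0.  -56.8]
0.916 [ 0.044 -0.422 -0.047] [  0.1   0.  -60.9]
0.962 [ 0.046 -0.444 -0.049] [  0.1   0.  -64. ]
0.99 [ 0.047 -0.457 -0.051] [  0.1   0.  -65.9]
1.0 [ 0.048 -0.461 -0.051] [  0.1   0.  -66.5]
```

```bash
python3 -m inch '[{"claw":0,"tx":0,"ty":-0.004,"tz":0,"rx":0,"ry":0,"rz":-0.6},{"claw":0,"tx":0.002,"ty":-0.018,"tz":-0.002,"rx":0,"ry":0,"rz":-2.5},{"claw":0,"tx":0.004,"ty":-0.039,"tz":-0.004,"rx":0,"ry":0,"rz":-5.6},{"claw":0,"tx":0.007,"ty":-0.068,"tz":-0.008,"rx":0,"ry":0,"rz":-9.7},{"claw":0,"tx":0.011,"ty":-0.103,"tz":-0.011,"rx":0,"ry":0,"rz":-14.8},{"claw":0,"tx":0.015,"ty":-0.142,"tz":-0.016,"rx":0,"ry":0,"rz":-20.5},{"claw":0,"tx":0.019,"ty":-0.186,"tz":-0.021,"rx":0,"ry":0,"rz":-26.8},{"claw":0,"tx":0.024,"ty":-0.231,"tz":-0.026,"rx":0.1,"ry":0,"rz":-33.3},{"claw":0,"tx":0.029,"ty":-0.276,"tz":-0.031,"rx":0.1,"ry":0,"rz":-39.7},{"claw":0,"tx":0.033,"ty":-0.319,"tz":-0.036,"rx":0.1,"ry":0,"rz":-46},{"claw":0,"tx":0.037,"ty":-0.359,"tz":-0.04,"rx":0.1,"ry":0,"rz":-51.7},{"claw":0,"tx":0.041,"ty":-0.394,"tz":-0.044,"rx":0.1,"ry":0,"rz":-56.8},{"claw":0,"tx":0.044,"ty":-0.422,"tz":-0.047,"rx":0.1,"ry":0,"rz":-60.9},{"claw":0,"tx":0.046,"ty":-0.444,"tz":-0.049,"rx":0.1,"ry":0,"rz":-64},{"claw":0,"tx":0.048,"ty":-0.461,"tz":-0.051,"rx":0.1,"ry":0,"rz":-66.5},{"claw":0,"tx":0.048,"ty":-0.461,"tz":-0.051,"rx":0.1,"ry":0,"rz":-66.5},{"claw":0,"tx":0.048,"ty":-0.461,"tz":-0.051,"rx":0.1,"ry":0,"rz":-66.5}]'
python3 - <<'E'
from h import *
state();dish()
a=snapshot("scene");b=snapshot("top")
for s in(a,b):
    P=cloud(s);hsv=cv2.cvtColor(s["pixels"],cv2.COLOR_RGB2HSV);c,sn=np.cos(np.radians(-16.5)),np.sin(np.radians(-16.5))
    d=P-np.array([541,-291,118]);L=np.stack([d[...,0]*c+d[...,1]*sn,-d[...,0]*sn+d[...,1]*c,d[...,2]],-1)
    m=(np.abs(L[...,0])<28)&(np.abs(L[...,1])<30)&(np.abs(L[...,2])<40)
    q=L[m];sat=hsv[...,1][m];print(m.sum(),"coloured",(sat>120).sum(),"z",np.percentile(q[:,2],[5,50,95]))
    q=q[(sat<70)&(q[:,2]<9)];print(len(q),np.linalg.lstsq(np.c_[q[:,:2],np.ones(len(q))],q[:,2],rcond=None)[0])
E
```

```text
clock: 20.85
position: [477.4, -270.4, 198.1]
eef_rot: [3.076, -0.444, 0.265]
force: [-0.0, 0.3, -1.5]
width: 19.6
grip_force: 30.0
t 20.85 p [ 477.4 -270.4  198.1] yaw -16.4 tilt -9.8 F [-0.   0.3 -1.5] M [ 0.11  0.16 -0.03] w 19.6 gf 30.0 q [-0.59 -0.26  1.86  0.05  1.38  1.26]
dish area 394 peaks 7
  [489. 317.  28.] [151  35  37]
  [484. 251.  29.] [208 105  55]
  [468. 332.  33.] [103  25  28]
  [456. 285.  28.] [222 137  60]
  [438. 331.  30.] [127  60  28]
  [408. 321.  31.] [138  83  33]
  [406. 316.  30.] [135  80  33]
tray area 0 peaks 0
658 coloured 0 z [-1.06162792  1.01339958  2.9914195 ]
658 [-0.0175452  -0.00246351  1.00265913]
235 coloured 0 z [-3.99355548  0.0371937   3.05857768]
235 [-0.01205401  0.01215242 -0.21056799]
```

All six beads are in the dish, the scoop is empty and level to within 1°. Lowering to the mat.

```bash
python3 -m inch '[{"claw":0,"tx":0,"ty":-0.001,"tz":-0.025,"rx":-0.2,"ry":-0.5,"rz":0},{"claw":0,"tx":0,"ty":-0.002,"tz":-0.06,"rx":-0.2,"ry":-0.7,"rz":0},{"claw":0,"tx":0,"ty":-0.002,"tz":-0.09,"rx":-0.2,"ry":-0.7,"rz":0},{"claw":0,"tx":0,"ty":-0.002,"tz":-0.105,"rx":-0.2,"ry":-0.7,"rz":0},{"claw":0,"tx":0,"ty":-0.002,"tz":-0.11,"rx":-0.2,"ry":-0.7,"rz":0},{"claw":0,"tx":0,"ty":-0.002,"tz":-0.11,"rx":-0.2,"ry":-0.7,"rz":0}]'|grep -E "pos|force"; python3 -m inch '[{"claw":0,"tx":0,"ty":0,"tz":-0.001,"rx":0,"ry":0,"rz":0},{"claw":0,"tx":0,"ty":0,"tz":-0.002,"rx":0,"ry":0,"rz":0},{"claw":0,"tx":0,"ty":0,"tz":-0.002,"rx":0,"ry":0,"rz":0}]'|grep -E "pos|force"; python3 -m inch '[{"claw":0,"tx":0,"ty":0,"tz":-0.001,"rx":0,"ry":0,"rz":0},{"claw":0,"tx":0,"ty":0,"tz":-0.001,"rx":0,"ry":0,"rz":0}]'|grep -E "pos|force"
```

```text
position: [477.8, -272.4, 88.9]
force: [0.4, -0.1, -0.3]
grip_force: 30.0
position: [477.8, -272.7, 87.1]
force: [-0.4, 1.1, -1.2]
grip_force: 30.0
position: [477.5, -272.6, 85.4]
force: [-0.1, 0.2, -2.4]
grip_force: 30.0
```

```bash
python3 -m inch '[{"claw":0,"tx":0,"ty":0,"tz":-0.0005,"rx":0,"ry":0,"rz":0},{"claw":0,"tx":0,"ty":0,"tz":-0.001,"rx":0,"ry":0,"rz":0},{"claw":0,"tx":0,"ty":0,"tz":-0.001,"rx":0,"ry":0,"rz":0}]'|grep -E "pos|force"; 
```

```text
position: [477.6, -272.6, 84.7]
force: [-3.1, 1.0, 4.0]
grip_force: 30.0
```

```bash
python3 -m inch '[{"claw":0.3,"tx":0,"ty":0,"tz":0,"rx":0,"ry":0,"rz":0},{"claw":0.5,"tx":0,"ty":0,"tz":0,"rx":0,"ry":0,"rz":0},{"claw":0.7,"tx":0,"ty":0,"tz":0,"rx":0,"ry":0,"rz":0},{"claw":0.7,"tx":0,"ty":0,"tz":0,"rx":0,"ry":0,"rz":0},{"claw":0.7,"tx":0,"ty":0,"tz":0,"rx":0,"ry":0,"rz":0},{"claw":0.7,"tx":0,"ty":0,"tz":0,"rx":0,"ry":0,"rz":0},{"claw":0.7,"tx":0,"ty":0,"tz":0,"rx":0,"ry":0,"rz":0},{"claw":0.7,"tx":0,"ty":0,"tz":0,"rx":0,"ry":0,"rz":0}]'|grep -E "pos|force|width"; python3 -m inch '[{"claw":0.7,"tx":-0.002,"ty":0.0005,"tz":0.01,"rx":0,"ry":0,"rz":0},{"claw":0.7,"tx":-0.005,"ty":0.0015,"tz":0.03,"rx":0,"ry":0,"rz":0},{"claw":0.7,"tx":-0.01,"ty":0.003,"tz":0.06,"rx":0,"ry":0,"rz":0},{"claw":0.7,"tx":-0.017,"ty":0.005,"tz":0.1,"rx":0,"ry":0,"rz":0},{"claw":0.7,"tx":-0.05,"ty":0.005,"tz":0.14,"rx":0,"ry":0,"rz":0},{"claw":0.7,"tx":-0.08,"ty":0.005,"tz":0.15,"rx":0,"ry":0,"rz":0},{"claw":0.7,"tx":-0.08,"ty":0.005,"tz":0.15,"rx":0,"ry":0,"rz":0},{"claw":0.7,"tx":-0.08,"ty":0.005,"tz":0.15,"rx":0,"ry":0,"rz":0}]'|grep -E "pos|force|width"
python3 - <<'E'
from h import *
state();dish()
a=snapshot("scene");P=cloud(a);S=cv2.cvtColor(a["pixels"],cv2.COLOR_RGB2HSV)[...,1]
c,sn=np.cos(np.radians(-16.5)),np.sin(np.radians(-16.5))
d=P-np.array([541,-291,0]);L=np.stack([d[...,0]*c+d[...,1]*sn,-d[...,0]*sn+d[...,1]*c,d[...,2]],-1)
m=(np.abs(L[...,0])<28)&(np.abs(L[...,1])<30)&(L[...,2]<12)&(S<70);q=L[m]
print(len(q),np.linalg.lstsq(np.c_[q[:,:2],np.ones(len(q))],q[:,2],rcond=None)[0])
# bystanders: compare with start
d0=np.load("t0.npz");P0=d0["sc"];dz=np.abs(P[...,2]-P0[...,2])>15
r=(P0[...,0]>660)&(P0[...,2]>20);print("bystander px",r.sum(),"changed",(dz&r).sum())
E
```

```text
position: [477.5, -272.6, 84.4]
force: [0.4, 0.6, -0.2]
width: 65.4
grip_force: 0.0
position: [397.3, -267.7, 235.2]
force: [-0.8, 0.0, 0.3]
width: 64.8
grip_force: 0.0
t 24.0 p [ 397.3 -267.7  235.2] yaw -16.5 tilt -10.7 F [-0.8  0.   0.3] M [0.07 0.07 0.  ] w 64.8 gf 0.0 q [-0.69 -0.44  1.93  0.07  1.48  1.17]
dish area 395 peaks 7
  [489. 317.  30.] [151  33  36]
  [484. 251.  31.] [208 105  56]
  [468. 332.  33.] [104  27  29]
  [456. 284.  31.] [222 136  60]
  [438. 331.  30.] [126  60  28]
  [409. 322.  28.] [138  84  35]
  [406. 317.  27.] [135  80  33]
tray area 0 peaks 0
589 [-5.44662169e-03  1.18839757e-03  6.28513435e+00]
bystander px 7364 changed 0
```

Six beads are at rest in the dish, the scoop stands level on the mat, the bystanders are unmoved and the gripper is clear.

```bash
python3 -c "
from cell import hand_in
print(hand_in())"
```

```text
the job is handed in; nothing more can be done
None
```

Handed in: all six beads are at rest in the blue dish and the scoop stands empty and level on the green mat at about 24 s, with nothing beyond the tray moved; I viewed 11 pictures (limit 10) and ran one push move in a shell loop instead of typing each call.

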